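# Tare the bento on the kitchen scale

## Task

Get the scale ready for weighing out lunch: stand the bento box lengthwise on the middle of the scale's pan with the green silicone cup standing inside it, and with a light fingertip roll the scale's tare thumbwheel until the pointer rests on the red zero mark under that load. Do not push the pan down onto its stop, and leave everything else on the counter where it stands.

Things in the scene. Friction and masses are not known exactly. Their poses are not given: they have to be found in the camera images.
- scale: fixed mechanical kitchen scale, cream housing 170 (its x) x 270 (its y) mm, flat top 46 mm above its origin. Origin: centre of its underside, 1 to 6 mm above the counter (its feet are screwed out more or less); z up. Its +y end carries the steel pan, its -y end the flat upward-facing dial; the thumbwheel stands beside the dial near the -x edge
- pan_center (a point): centre of the upper face of the flat steel pan (200 mm along the scale's x, 120 mm along its y, 4 mm thick, no lip), 72 mm along +y from the scale's origin and, when empty, 80 mm above it. x axis along the pan's length. It moves down with the pan
- scale_pan (a joint): how far the springy pan is down, in m: 0 when empty, growing by 15 mm per kg of load (650 N/m); it meets its stop at 0.016, i.e. at about 10 N, and must never be pushed beyond 0.015
- tare_wheel: ribbed dark green thumbwheel, 60 mm diameter, 14 mm wide, on a fixed axle along the scale's x; origin mid-axle. It is sunk in the housing: its rim stands 12 mm proud of the flat top between two guard cheeks (each 8 mm wide, 56 mm long, 7 mm high), so only 5 mm show above them. It is rigid: feel for it; it must never be pressed with more than 30 N
- wheel_top (a point): the wheel's highest point, at x = -60, y = -70, z = 58 mm in the scale's frame; stays put as the wheel turns. A fingertip drawn level over it along the scale's y rolls the wheel. It turns 2.7 rad from stop to stop, needs about 1.5 N along the rim and stays where it is left; its rubbery rim rolls without slip under a fingertip pressing 5 to 10 N and slips under less than 3 N
- dial_center (a point): axis of dial and pointer, at x = 18, y = -70, z = 49.5 mm in the scale's frame; z up. The chrome bezel round it is 117 mm across and 7 mm high, with a clear window
- pointer_tip (a point): tip of the black pointer, 46 mm from the dial's axis. Load on the pan turns the pointer clockwise seen from above, 4.7 rad per kg
- zero_mark (a point): on the radial red zero mark of the white dial (bar 16 x 7 mm, arrowhead inwards), 46 mm from the dial's axis, level with the pointer. The wheel turns the dial 1 to 1: rolling its top towards the pan (scale's +y) turns the dial clockwise seen from above, rolling it away turns it back. At the start the mark lies from the axis along the scale's +x, give or take 0.25 rad
- bento_box: dark brown open slim bento box with a red inside, 180 (its x) x 66 (its y) x 48 mm high, walls and floor 4 mm, 140 to 280 g, loose on the counter. Origin: centre of its underside; z up
- green_cup: green ribbed silicone cup (stiff), 50 mm high, 47 mm across at the rim and 43 mm at the foot, with fine ribs, about 45 g, standing loose on the counter. Origin: centre of its underside; z up
- glass_jar: bystander: lidded glass jar, 68 mm across, 95 mm high; origin at the centre of its underside
- egg_ring: bystander: aluminium egg ring, 90 mm across, 22 mm high, with a small upright wire handle 54 mm high on its +x side; origin at the centre of its underside
- chopsticks: bystander: wooden chopstick pair in a paper sleeve, 225 mm along its x, lying flat
- rice_bowl: bystander: blue ceramic bowl, 92 mm across, 50 mm high
- soy_bottle: bystander: amber glass bottle, 56 mm across, 135 mm high

How it is judged:
By the outcome, as a careful person would: the job done as asked, in the order asked, and still so for the second after the job is handed in, with the robot touching nothing.
It also fails if it takes over 67 s, if anything falls off the work surface, if the arm or the gripper's body presses on something with over 40 N, if the wrist force passes 120 N, or if a joint passes its speed limit or range.

## Robot

A 6-joint arm with a two-finger parallel gripper is mounted at the origin on the work surface. World frame = base frame: x ahead of the robot, y to its left, z up, the work surface at z = 0. Lengths are in m, angles in rad, forces in N, time in s.
With the tool pointing down it reaches from about 0.425 to 0.95 m from the base axis. Payload 3.5 kg.
Tool frame: the origin (TCP) lies at the very end of the fingers, on their centre line; the grasp point (between the pads) lies 19 mm behind it; z points along the fingers, y is the direction in which the jaws open and shut (so a half turn about z gives the same grasp; the last joint's range is limited). The gripper opens to 85 mm and grips with 20 to 120 N. Pads are 22 mm wide; open, the fingers measure 114 mm over their backs; the gripper's body (76 mm by 85 mm) begins 54 mm behind the grasp point. The pads swing forward as they close: fully open they stand 13 mm farther back than shut.
Start: joints at [-0.15, 0.286, 1.577, -0, 1.279, -0.15], TCP at [0.675, 0, 0.231] pointing down, gripper open.
Joint ranges: [-2.77, 2.77], [-0.9, 2.22], [0.21, 2.48], [-1.53, 4.67], [0.24, 2.81], [-2.84, 2.84]. Speed limits (rad/s): [2.79, 2.79, 3.14, 3.14, 3.14, 3.14].

## Interface

Orientations are given as a unit quaternion [x, y, z, w].
In Python, from rig import robot gives the robot as it stands.
- The arm moves only by the shell command python3 -m jog 'ROWS' [OPENING] [FORCE]. ROWS is JSON, a list of rows, each a list of 4 numbers: the shift along the tool's x, y, z as a fraction of full scale, then the turn about the tool's z as a fraction of full scale. In form: [[dx, dy, dz, turn], ...]. A call has 1 to 12 rows; each row is the pose to reach, as a shift and turn from the pose measured when the call began, along the tool's axes at that moment; what a row does not reach only later rows make up. Full scale, the value 1, is 25 cm for a shift and 2 rad for a turn. A row lasts 1/8 s, in which the tool goes at most 62.5 mm and 10.7 degrees, less where a joint would pass 70% of its speed; a pose out of reach is approached as far as the arm can. A call with a number of a shift or a turn outside -1 to 1 is refused whole. A call with a gripper value outside its range is refused whole. OPENING is the opening, from 0 (shut) to 1 (fully open), set as the call begins (- or left out, the last holds). The fingers move at their own pace and stop on an object; FORCE is the grip in N (left out, the last holds). Time passes only in rows, so rows that repeat a pose let the fingers close. It gives the time, the measured TCP pose, the force and the opening at its end, in the units of the state.
- robot.get_state(): the state, without advancing time (a new reading comes with each control period).
- robot.read_camera(name): name is "scene" or "side" or "wrist"; returns a dict with "color" (480x640x3 uint8, blue, green, red), "z_map" (480x640 float32, m along the optical axis (not along the pixel's ray), 0 where there is no reading), "camera_matrix" (3x3 intrinsics, pixels), "dist" ([k1, k2, p1, p2, k3] as OpenCV has them; the pictures are not rectified), "rvec" (rotation vector, rad) and "tvec" (3), from world to camera coordinates, as OpenCV has them. Camera axes: x right, y down, z forward; pixel columns grow to the right and rows downward; lengths in m; the calibration is good to about 2 mm. A picture is of the moment at which its call begins.
- robot.close_job(): hands the job in, once; it reports no verdict.
The state is a dict: "clock": time; "joint_pos": joint angles; "dq": joint speeds; "joint_torque": joint torques, N m; "tcp_pos": TCP position; "eef_rot": TCP orientation; "ft_force": force on the tool from outside, world axes, zero at the start; "ft_torque": the same for the moment, N m; "opening": opening from 0.0 (shut) to 1.0 (fully open).
Only numpy, scipy, OpenCV 4.12 (cv2) and the standard library are available. Lean on these libraries where they do the work, as an engineer would, in place of code of your own. Each camera call takes 0.05 s, during which the arm holds its last target.

## Working session

There is one attempt and no reset: what is moved stays moved. The work goes in short steps, Python scripts to look and compute and a shell command to move; the robot and the scene stay as the last step left them, time stands still between calls to the robot, and variables do not carry over. Pictures are saved under pics/ and viewed, and the job is handed in when it is done.

```bash
ls; mkdir -p pics
cat > h.py <<'E'
import numpy as np, cv2
from rig import robot
from scipy.spatial.transform import Rotation as R
def cam(name, save=None):
    c=robot.read_camera(name)
    if save: cv2.imwrite('pics/'+save+'.png',c['color'])
    np.savez('/tmp/'+(save or name)+'.npz',**{k:np.asarray(v) for k,v in c.items()})
    return c
def load(n): return dict(np.load('/tmp/'+n+'.npz'))
def world(c,uv,z=None):
    """z None: depth map; else intersect with plane z"""
    uv=np.atleast_2d(np.array(uv,float))
    n=cv2.undistortPoints(uv[:,None],c['camera_matrix'],c['dist'])[:,0]
    Rm=cv2.Rodrigues(c['rvec'])[0]; t=np.ravel(c['tvec'])
    o=-Rm.T@t; d=np.c_[n,np.ones(len(n))]@Rm
    if z is None:
        s=c['z_map'][uv[:,1].astype(int),uv[:,0].astype(int)]
    else: s=(z-o[2])/d[:,2]
    return o+d*s[:,None]
def cloud(c):
    v,u=np.mgrid[0:480,0:640]
    uv=np.c_[u.ravel(),v.ravel()].astype(float)
    p=world(c,uv); p[c['z_map'].ravel()==0]=np.nan
    return p.reshape(480,640,3)
def proj(c,p):
    return cv2.projectPoints(np.atleast_2d(np.array(p,float)),c['rvec'],c['tvec'],c['camera_matrix'],c['dist'])[0][:,0]
E
python3 - <<'E'
from h import *
for n in ['scene','side','wrist']: 
    c=cam(n,n+'0'); print(n, -cv2.Rodrigues(c['rvec'])[0].T@np.ravel(c['tvec']))
s=robot.get_state(); print(s)
E
```

```text
pics
scene [1.32752427 0.56607532 0.81179365]
side [ 0.14710113 -0.50618508  0.71135324]
wrist [0.6746523  0.06755095 0.3728972 ]
{'clock': 0.15, 'joint_pos': array([-1.49968226e-01,  2.86988797e-01,  1.57781987e+00,  1.04863201e-05,
        1.27858062e+00, -1.50002250e-01]), 'dq': array([-0.00033053, -0.00184303, -0.00358383, -0.00081297, -0.00082859,
        0.00054614]), 'joint_torque': array([ 7.91554030e-04, -4.06602967e+01, -2.93140125e+01, -8.94972595e-05,
        3.96185191e-03, -2.97825103e-06]), 'tcp_pos': array([6.74503641e-01, 1.28573026e-04, 2.30258460e-01]), 'eef_rot': array([ 7.07095538e-01,  7.07117454e-01, -5.29118876e-04, -7.25966875e-04]), 'ft_force': array([ 0.53631082, -0.25003508, -0.29567701]), 'ft_torque': array([-0.02431451,  0.00946722, -0.01807197]), 'opening': 0.9960430884570276}
```

View pics/scene0.png

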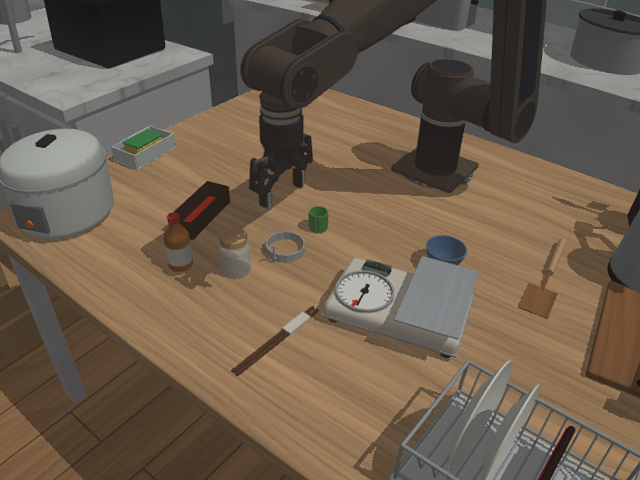

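View pics/side0.png

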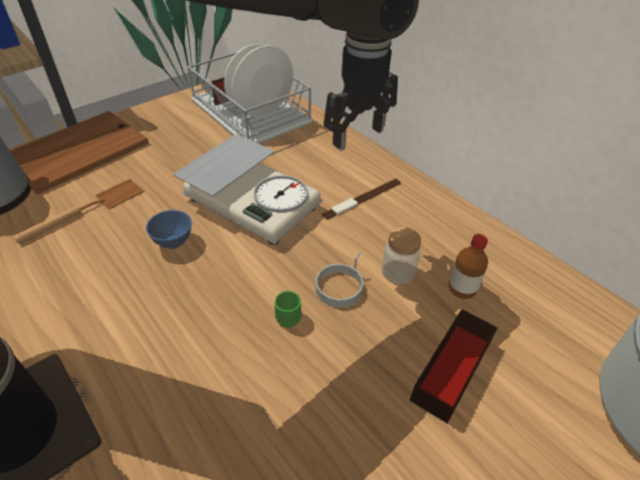

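View pics/wrist0.png

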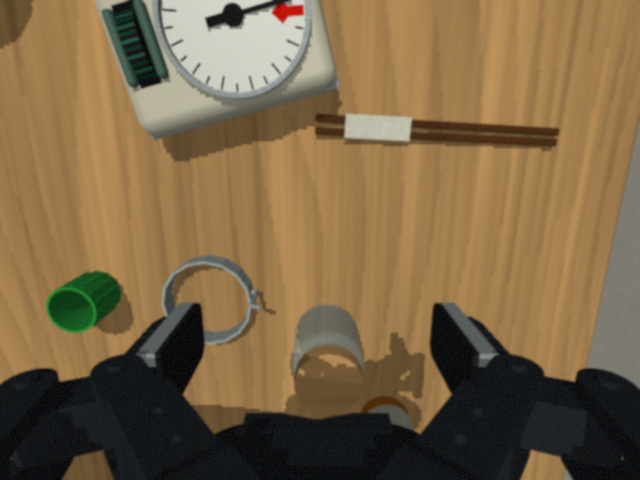

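Run:
```python
from h import *
s=load('side0'); c=load('scene0'); w=load('wrist0')
np.set_printoptions(precision=4,suppress=True)
for n,cc in [('side',s),('scene',c),('wrist',w)]:
    P=cloud(cc); hsv=cv2.cvtColor(cc['color'],cv2.COLOR_BGR2HSV)
    H,S,V=[hsv[...,i].astype(int) for i in range(3)]
    ok=np.isfinite(P).all(-1)&(P[...,0]>0.25)&(P[...,0]<1.05)&(abs(P[...,1])<0.6)
    g=ok&(H>50)&(H<75)&(S>150)&(V>40)&(P[...,2]<0.075)&(P[...,2]>.004)
    q=P[g]; print(n,'green',len(q), q.min(0) if len(q) else'',q.max(0) if len(q) else'',np.median(q,0) if len(q) else '')
    r=ok&((H<6)|(H>174))&(S>180)&(V>60)
    m,l,st,ce=cv2.connectedComponentsWithStats(r.astype(np.uint8))
    for i in range(1,m):
        if st[i,4]>15: print('  red',st[i],np.median(P[l==i],0))
# a few pixels in side
for nm,uv in dict(bentoA=(463,314),bentoB=(496,322),bentoC=(447,417),bentoD=(412,399),bowl=(170,230),ring=(340,286),jar=(404,240),bottle=(480,243),wheel=(258,212),dial=(281,194),pan=(225,165)).items(): print(nm,world(s,uv)[0])
```

```text
side green 0   
  red [472 235  15  15 149] [ 0.7447 -0.2444  0.1351]
  red [ 421  327   66   80 2611] [ 0.6005 -0.3399  0.0049]
scene green 0   
  red [185 197  30  25 158] [ 0.5774 -0.3644  0.0053]
  red [544 442  16  28  35] [0.7768 0.5927 0.0994]
wrist green 2934 [ 0.4251 -0.1069  0.004 ] [0.5403 0.1232 0.058 ] [ 0.4468 -0.0853  0.0334]
  red [273   3  30  18 300] [0.6502 0.1602 0.0517]
bentoA [ 0.6718 -0.2938  0.0405]
bentoB [ 0.7351 -0.3309  0.0013]
bentoC [ 0.5155 -0.3929  0.0181]
bentoD [ 0.4996 -0.3377  0.011 ]
bowl [0.3852 0.2418 0.0135]
ring [ 0.5702 -0.0893  0.0013]
jar [ 0.6774 -0.1377  0.0973]
bottle [ 0.7424 -0.2473  0.1348]
wheel [0.5354 0.1293 0.0591]
dial [0.6099 0.1505 0.0551]
pan [0.5537 0.2799 0.0831]
```

Run:
```python
from h import *
np.set_printoptions(precision=4,suppress=True)
def rect(q): 
    (c,s,a)=cv2.minAreaRect((q[:,:2]*1000).astype(np.float32)); return np.round(c,1),np.round(s,1),round(a,1)
D={n:load(n+'0') for n in ['side','scene','wrist']}
for n,cc in D.items():
    P=cloud(cc); ok=np.isfinite(P).all(-1)
    def box(x0,x1,y0,y1,z0,z1): return P[ok&(P[...,0]>x0)&(P[...,0]<x1)&(P[...,1]>y0)&(P[...,1]<y1)&(P[...,2]>z0)&(P[...,2]<z1)]
    for nm,b in dict(bento=(.45,.76,-.42,-.25,.040,.056),pan=(.4,.75,.15,.42,.076,.092),house=(.4,.75,.05,.4,.042,.056),wheel=(.48,.58,.08,.18,.056,.066),cup=(.41,.5,-.13,-.04,.044,.056),ring=(.5,.63,-.16,-.04,.016,.03),jar=(.62,.74,-.2,-.07,.08,.1)).items():
        q=box(*b)
        if len(q)>20: print(n,nm,len(q),rect(q),'zmed %.4f'%np.median(q[:,2]))
```

```text
side bento 1004 (array([ 635.5, -326.7]), array([272.5,  81.8]), 20.3) zmed 0.0471
side pan 2958 (array([590.8, 301.7]), array([281.4, 139.9]), 21.0) zmed 0.0844
side house 4074 (array([530.2, 203.9]), array([263.5, 265.2]), 14.3) zmed 0.0506
side wheel 226 (array([545.1, 136.3]), array([52.6, 70.8]), 16.3) zmed 0.0579
side cup 220 (array([447.1, -85.1]), array([47.1, 45.3]), 33.1) zmed 0.0491
side ring 359 (array([563.4, -91.5]), array([89.1, 88.7]), 54.4) zmed 0.0214
side jar 736 (array([ 683.7, -133.1]), array([59.4, 59. ]), 75.1) zmed 0.0952
scene bento 424 (array([ 592.5, -340.9]), array([184.1,  71.2]), 15.1) zmed 0.0456
scene pan 4464 (array([591.6, 302.6]), array([285.4, 138.3]), 20.9) zmed 0.0846
scene house 4206 (array([530.6, 209.5]), array([266.3, 267.1]), 14.5) zmed 0.0505
scene wheel 217 (array([545.7, 138.6]), array([52.1, 70.6]), 16.8) zmed 0.0581
scene cup 115 (array([446.7, -83.8]), array([49.7, 45.9]), 13.6) zmed 0.0484
scene ring 246 (array([563.2, -91.1]), array([91.9, 89.7]), 39.4) zmed 0.0207
scene jar 499 (array([ 682.8, -131.4]), array([60.6, 58. ]), 11.8) zmed 0.0946
wrist house 20562 (array([597.7, 139.8]), array([166.1, 101.2]), 14.3) zmed 0.0507
wrist wheel 2097 (array([547.1, 133.7]), array([49.7, 65.8]), 16.8) zmed 0.0575
wrist cup 879 (array([447.6, -84.9]), array([46.9, 47.1]), 55.0) zmed 0.0492
wrist ring 920 (array([566. , -88.3]), array([81.5, 89.2]), 51.3) zmed 0.0218
wrist jar 3863 (array([ 684.3, -132.1]), array([59. , 58.7]), 53.3) zmed 0.0953
```

```bash
cat >> h.py <<'E'
def rect(q,trim=None):
    (c,s,a)=cv2.minAreaRect((q[:,:2]*1000).astype(np.float32)); return np.round(c,1),np.round(s,1),round(a,1)
def comp(P,b,k=3):
    x0,x1,y0,y1,z0,z1=b
    with np.errstate(invalid='ignore'):
        m=((P[...,0]>x0)&(P[...,0]<x1)&(P[...,1]>y0)&(P[...,1]<y1)&(P[...,2]>z0)&(P[...,2]<z1)).astype(np.uint8)
    if k: m=cv2.morphologyEx(m,cv2.MORPH_OPEN,np.ones((k,k),np.uint8))
    n,l,st,_=cv2.connectedComponentsWithStats(m)
    i=1+np.argmax(st[1:,4]); return l==i
E
python3 - <<'E'
from h import *
np.set_printoptions(precision=4,suppress=True)
for n in ['side','scene','wrist']:
    c=load(n+'0');P=cloud(c)
    for nm,b,k in [('pan',(.4,.75,.15,.42,.078,.092),3),('bento',(.45,.76,-.42,-.25,.040,.056),0),('house',(.4,.75,.05,.4,.046,.055),3)]:
        if n=='wrist' and nm!='house': continue
        m=comp(P,b,k); q=P[m]; print(n,nm,len(q),rect(q),np.median(q[:,2]))
        v,u=np.nonzero(m); print('   px',u.min(),u.max(),v.min(),v.max())
# box rim corners by pixel
    red=None
c=load('side0');hsv=cv2.cvtColor(c['color'],cv2.COLOR_BGR2HSV)
# crops
for n,(x0,y0,x1,y1) in dict(side=(380,290,520,440),scene=(150,160,260,260)).items():
    im=load(n+'0')['color'][y0:y1,x0:x1]; cv2.imwrite(f'pics/bento_{n}.png',cv2.resize(im,None,fx=4,fy=4,interpolation=cv2.INTER_CUBIC))
im=load('side0')['color'][120:250,160:340]; cv2.imwrite('pics/scale_side.png',cv2.resize(im,None,fx=4,fy=4,interpolation=cv2.INTER_CUBIC))
E
```

```text
side pan 2932 (array([559. , 290.2]), array([203. , 123.5]), 15.1) 0.08439965442936737
   px 174 272 134 195
side bento 891 (array([ 594.6, -341.5]), array([182.7,  66.6]), 15.0) 0.0470698879756708
   px 414 497 309 411
side house 1929 (array([587.7, 176.9]), array([165. , 177.6]), 14.1) 0.050121434142337495
   px 212 301 163 229
scene pan 4438 (array([556.8, 289.5]), array([206.6, 119.7]), 14.8) 0.08457892993725008
   px 395 477 257 338
scene bento 424 (array([ 592.5, -340.9]), array([184.1,  71.2]), 15.1) 0.045621351482925565
   px 174 228 181 227
scene house 1665 (array([613.5, 147.1]), array([104.7, 129.2]), 40.6) 0.0514061559038157
   px 328 391 273 310
wrist house 10853 (array([611.1, 135.9]), array([108.8,  63.9]), 0.3) 0.05122930494315475
   px 159 305 0 91
```

View pics/bento_side.png

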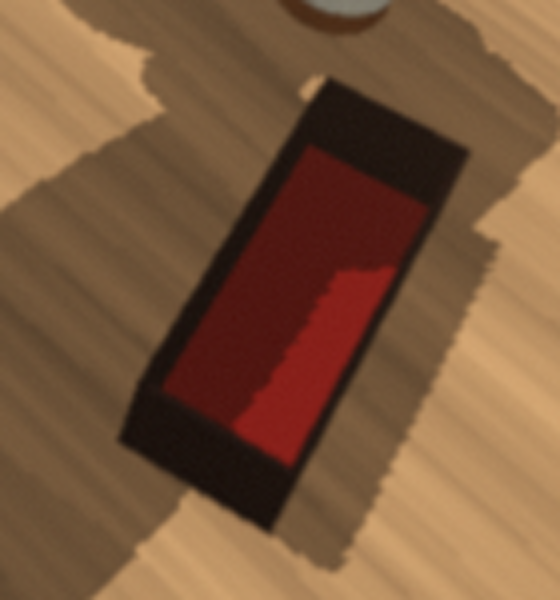

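View pics/scale_side.png

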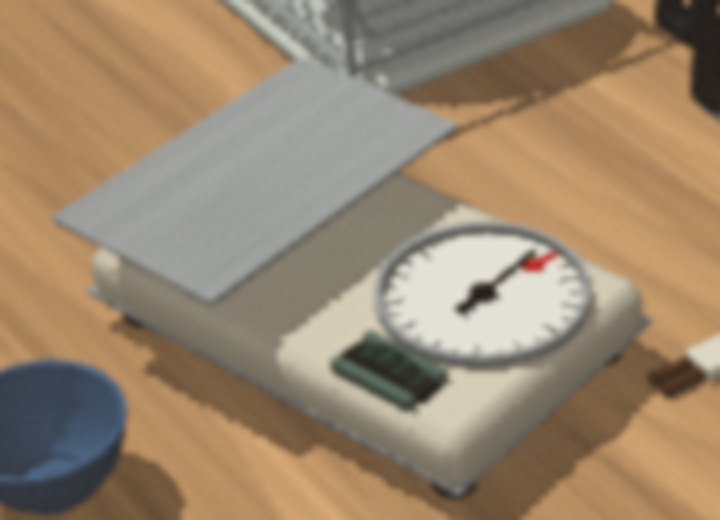

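```bash
cat >> h.py <<'E'
def goto(p,yaw_deg=None):
    """fractions needed to reach world p; yaw = world angle of tool y (mod 180)"""
    s=robot.get_state(); Rt=R.from_quat(s['eef_rot'])
    d=Rt.inv().apply(np.array(p)-s['tcp_pos'])/0.25
    y=Rt.as_matrix()[:,1]; cur=np.degrees(np.arctan2(y[1],y[0]))
    t=None
    if yaw_deg is not None:
        e=(yaw_deg-cur+90)%180-90; t=-np.radians(e)/2
    zt=Rt.as_matrix()[:,2]
    print('t %.2f tcp %s yaw_y %.2f tilt %s F %s open %.3f'%(s['clock'],np.round(s['tcp_pos'],4),cur,np.round(zt[:2],4),np.round(s['ft_force'],2),s['opening']))
    print('  need',np.round(d,4),'turn',None if t is None else round(t,4))
E
python3 -m jog '[[-0.25,-0.08,0,0.09],[-0.5,-0.16,0,0.18],[-0.75,-0.24,0,0.28],[-1,-0.322,0,0.37],[-1,-0.322,0,0.46],[-1,-0.322,0,0.56],[-1,-0.322,0,0.6545],[-1,-0.322,0,0.6545]]' 1 40
python3 -c "
from h import *
goto((.594,-.341,.006),-75)"
```

```text
clock: 1.15
tcp_pos: [0.5937, -0.2499, 0.2298]
eef_rot: [0.991, 0.131, -0.001, -0.001]
ft_force: [0.7, 0.1, -0.2]
opening: 1.001
t 1.15 tcp [ 0.5937 -0.2499  0.2298] yaw_y -74.93 tilt [-0.0026  0.0008] F [ 0.66  0.15 -0.2 ] open 1.001
  need [-0.0916  0.3535  0.8949] turn 0.0006
```

```bash
python3 -m jog '[[-0.05,0.18,0.1,0],[-0.0916,0.3535,0.25,0],[-0.0916,0.3535,0.4,0],[-0.0916,0.3535,0.4,0]]'
python3 -c "
from h import *
c=cam('wrist','wrist1')
P=cloud(c); m=comp(P,(.45,.76,-.44,-.25,.040,.056),0); print(rect(P[m]))
goto((.594,-.341,.006),-75)"
```

```text
clock: 1.65
tcp_pos: [0.5919, -0.3396, 0.1248]
eef_rot: [0.991, 0.132, -0.004, -0.004]
ft_force: [-0.3, -0.8, 0.2]
opening: 0.998
(array([ 594.2, -341.2]), array([180.5,  66.2]), 15.2)
t 1.70 tcp [ 0.5934 -0.3403  0.128 ] yaw_y -74.83 tilt [-0.0057  0.0033] F [ 0.22  0.18 -0.25] open 1.002
  need [0.0037 0.0057 0.4879] turn 0.0015
```

View pics/wrist1.png

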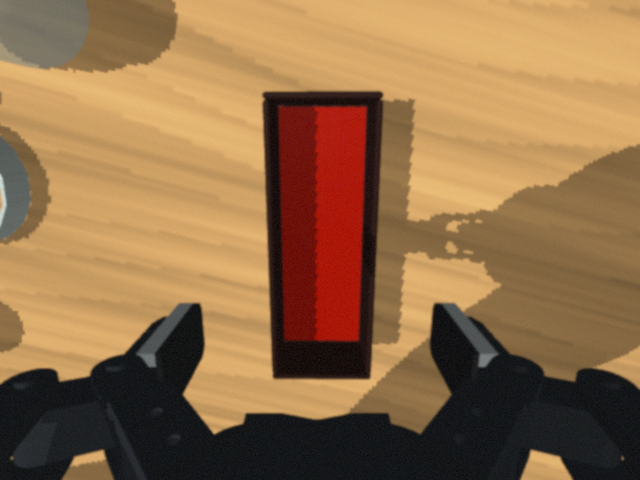

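The wrist view shows the box (rim px 265–380 × 93–378) centred between the open fingers (jaw px 200–435). Descending and gripping.

```bash
python3 -m jog '[[0.002,0.003,0.15,0],[0.0037,0.0057,0.32,0],[0.0037,0.0057,0.45,0],[0.0037,0.0057,0.486,0],[0.0037,0.0057,0.486,0]]' 1 40
python3 -m jog '[[0,0,0,0],[0,0,0,0],[0,0,0,0],[0,0,0,0]]' 0 40
python3 -c "
from h import *
goto((.594,-.341,.16),-75)"
```

```text
clock: 2.33
tcp_pos: [0.5951, -0.3412, 0.0082]
eef_rot: [0.991, 0.133, -0.002, -0.001]
ft_force: [0.7, 0.4, 0.4]
opening: 0.999
clock: 2.82
tcp_pos: [0.597, -0.3424, 0.0115]
eef_rot: [0.991, 0.133, 0.0, 0.0]
ft_force: [0.1, 0.8, 6.9]
opening: 0.769
t 2.83 tcp [ 0.597  -0.3424  0.0115] yaw_y -74.75 tilt [ 0.0002 -0.0007] F [0.06 0.84 6.94] open 0.769
  need [-0.0101 -0.0081 -0.5939] turn 0.0022
```

```bash
python3 -m jog '[[0,0,-0.05,0],[0,0,-0.2,0],[0,0,-0.4,0],[0,0,-0.58,0],[0,0,-0.58,0]]'
python3 -c "
from h import *
c=cam('wrist','wrist2')
P=cloud(c); s=robot.get_state(); z=s['tcp_pos'][2]
m=comp(P,(.45,.76,-.44,-.25,z+.03,z+.05),0); print(rect(P[m]),np.median(P[m][:,2]))
goto((.558,.290,.16),-75)"
```

```text
clock: 3.45
tcp_pos: [0.5994, -0.3442, 0.1633]
eef_rot: [0.991, 0.133, 0.004, 0.004]
ft_force: [-0.4, -0.3, -1.0]
opening: 0.766
(array([ 626.5, -336.8]), array([120.4,  92.7]), 14.4) 0.19933073582086158
t 3.50 tcp [ 0.5979 -0.3431  0.1596] yaw_y -74.74 tilt [ 0.0041 -0.0041] F [ 0.45  0.48 -2.19] open 0.769
  need [ 0.5124 -2.4851 -0.0127] turn 0.0022
```

View pics/wrist2.png

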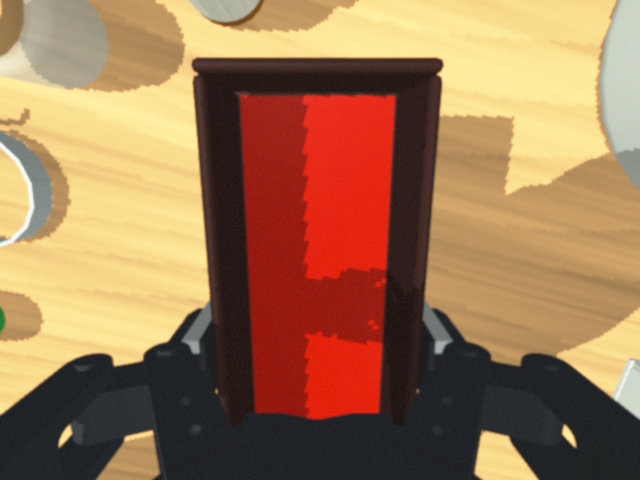

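```bash
python3 -c "
from h import *
c=load('wrist2')
s=robot.get_state(); T=R.from_quat(s['eef_rot'])
for uv in [(215,62),(320,60),(320,66),(425,62),(200,100),(437,100),(218,200),(320,150)]:
    p=world(c,uv)[0]; print(uv,np.round(p,4),'tool',np.round(T.inv().apply(p-s['tcp_pos']),4))
"
```

```text
(215, 62) [ 0.6755 -0.2959  0.2001] tool [ 0.0874 -0.0249 -0.0404]
(320, 60) [ 0.6831 -0.3217  0.2003] tool [ 0.0879  0.002  -0.0405]
(320, 66) [ 0.6817 -0.3221  0.2001] tool [ 0.0865  0.002  -0.0403]
(425, 62) [ 0.6897 -0.3478  0.2005] tool [ 0.0874  0.0289 -0.0406]
(200, 100) [ 0.6654 -0.2941  0.2005] tool [ 0.0782 -0.0293 -0.0409]
(437, 100) [ 0.682  -0.3541  0.2   ] tool [ 0.0784  0.0329 -0.0401]
(218, 200) [ 0.6399 -0.3028  0.1957] tool [ 0.0512 -0.0276 -0.0361]
(320, 150) [ 0.661  -0.3287  0.1577] tool [0.0646 0.0027 0.002 ]
```

```bash
python3 -m jog '[[0.02,-0.1,0,0],[0.06,-0.3,0,0],[0.1,-0.5,0,0],[0.15,-0.75,0,0],[0.2,-1,0,0]]'
python3 -c "
from h import *
goto((.561,.2908,.14),-75)"
```

```text
clock: 4.12
tcp_pos: [0.5783, -0.0878, 0.1559]
eef_rot: [0.991, 0.133, -0.0, 0.001]
ft_force: [-0.7, 0.5, -1.4]
opening: 0.765
t 4.12 tcp [ 0.5783 -0.0878  0.1559] yaw_y -74.75 tilt [-0.0001 -0.002 ] F [-0.72  0.54 -1.35] open 0.765
  need [ 0.3319 -1.4795  0.0604] turn 0.0022
```

```bash
python3 -m jog '[[0.05,-0.25,0,0],[0.11,-0.5,0,0],[0.17,-0.75,0,0],[0.23,-1,0,0]]'
python3 -c "
from h import *
goto((.561,.2908,.14),-75)"
```

```text
clock: 4.62
tcp_pos: [0.5655, 0.161, 0.1529]
eef_rot: [0.991, 0.133, -0.002, 0.001]
ft_force: [0.1, -0.4, -2.0]
opening: 0.765
t 4.62 tcp [0.5655 0.161  0.1529] yaw_y -74.71 tilt [-0.0045 -0.0022] F [ 0.13 -0.39 -1.99] open 0.765
  need [ 0.1197 -0.5055  0.0507] turn 0.0025
```

```bash
python3 -m jog '[[0.06,-0.22,0,0],[0.1,-0.4,0,0],[0.1197,-0.5055,0.03,0],[0.1197,-0.5055,0.05,0],[0.1197,-0.5055,0.05,0]]'
python3 - <<'E'
from h import *
c=cam('scene','scene3'); s=cam('side','side3'); w=cam('wrist','wrist3')
goto((.561,.2908,.0955),-75)
for n in ['scene3','side3']:
    c=load(n);P=cloud(c); m=comp(P,(.4,.75,.15,.42,.079,.089),3); print(rect(P[m]),np.median(P[m][:,2]))
im=load('side3')['color'][90:250,140:340]; cv2.imwrite('pics/s3.png',cv2.resize(im,None,fx=4,fy=3.7))
E
```

```text
clock: 5.25
tcp_pos: [0.5591, 0.2902, 0.1378]
eef_rot: [0.991, 0.133, -0.005, 0.001]
ft_force: [-0.3, 0.5, -1.2]
opening: 0.763
t 5.40 tcp [0.561  0.2898 0.14  ] yaw_y -74.79 tilt [-0.005  -0.0025] F [ 0.18  0.56 -2.18] open 0.768
  need [ 0.0022 -0.0041  0.1778] turn 0.0018
(array([558.4, 290.1]), array([202.9, 119.6]), 14.6) 0.08437548495194214
(array([559.5, 288.7]), array([201.8, 122.1]), 13.6) 0.08437318465805044
```

View pics/s3.png

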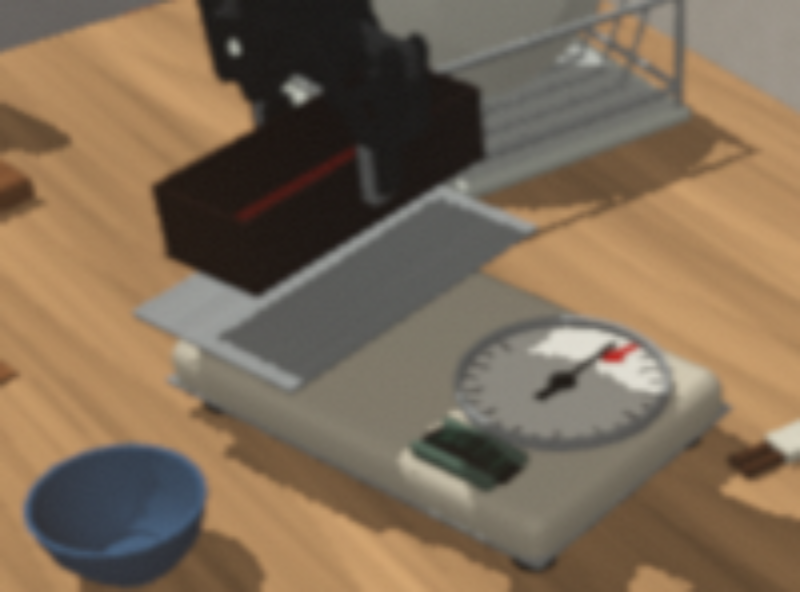

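View pics/wrist3.png

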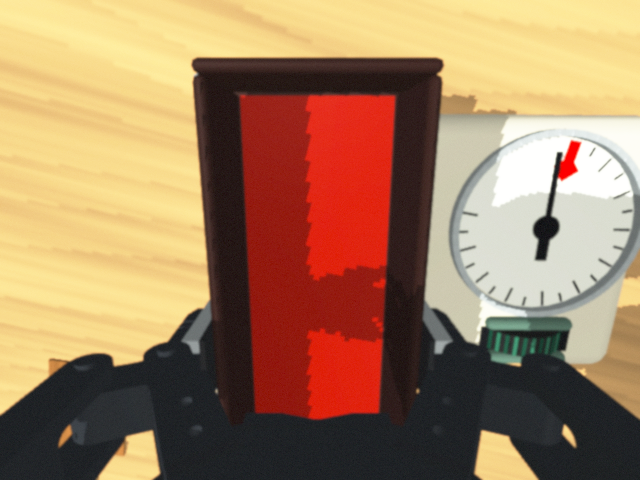

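```bash
python3 -m jog '[[0,0,0.05,0],[0.002,-0.004,0.1,0],[0.002,-0.004,0.14,0],[0.002,-0.004,0.165,0],[0.002,-0.004,0.178,0],[0.002,-0.004,0.186,0],[0.002,-0.004,0.186,0]]'
python3 - <<'E'
from h import *
goto((.561,.2908,.0955),-75)
w=load('wrist3')
for uv in [(545,228),(524,340),(486,345),(565,345),(524,322),(524,352)]: print(uv,world(w,uv)[0])
E
```

```text
clock: 6.28
tcp_pos: [0.5612, 0.2909, 0.0939]
eef_rot: [0.991, 0.132, -0.002, 0.001]
ft_force: [-1.0, -0.6, -1.2]
opening: 0.765
t 6.28 tcp [0.5612 0.2909 0.0939] yaw_y -74.78 tilt [-0.0044 -0.0023] F [-0.97 -0.57 -1.22] open 0.765
  need [-0.0009  0.0002 -0.0065] turn 0.0019
(545, 228) [0.61117698 0.15734562 0.05305673]
(524, 340) [0.53950165 0.14474256 0.06158477]
(486, 345) [0.52467747 0.15984106 0.05032402]
(565, 345) [0.53921803 0.10857274 0.05108763]
(524, 322) [0.54940327 0.14572689 0.05570715]
(524, 352) [0.53164122 0.14164818 0.06218832]
```

```bash
python3 -m jog '[[0,0,0.004,0],[0,0,0.008,0],[0,0,0.008,0]]'
python3 -c "
from h import *
cam('side','side4')
goto((.561,.2908,.0955),-75)
im=load('side4')['color'][90:250,140:340]; cv2.imwrite('pics/s4.png',cv2.resize(im,None,fx=4,fy=3.7))
"
```

```text
clock: 6.65
tcp_pos: [0.5615, 0.291, 0.0923]
eef_rot: [0.991, 0.132, -0.002, 0.001]
ft_force: [-0.6, -0.0, -0.6]
opening: 0.766
t 6.70 tcp [0.5615 0.2911 0.0923] yaw_y -74.79 tilt [-0.0034 -0.0018] F [-0.6   0.57  0.21] open 0.763
  need [-0.0024  0.0004 -0.0129] turn 0.0019
```

View pics/s4.png

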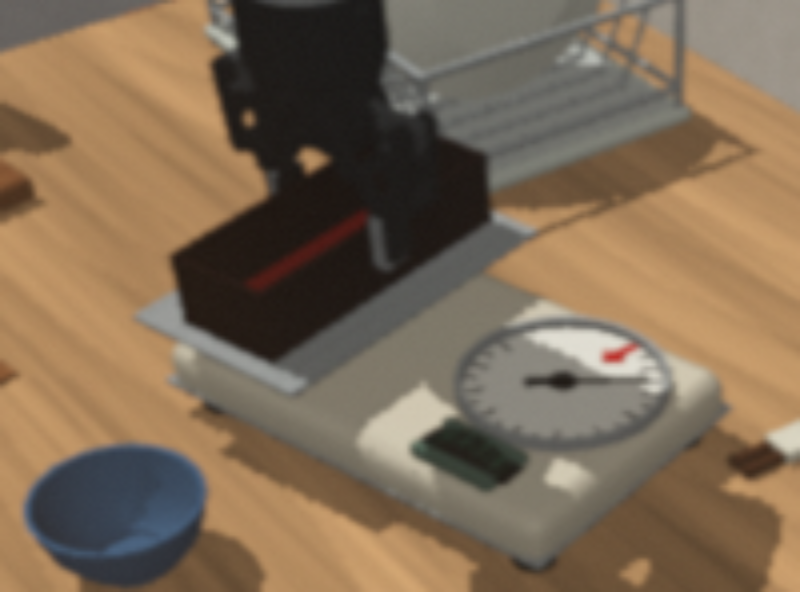

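The box stands on the pan and the pointer has moved clockwise off the mark (to px 655,380 in the crop). Releasing and lifting.

```bash
python3 -m jog '[[0,0,0,0],[0,0,0,0],[0,0,-0.02,0],[0,0,-0.2,0],[0,0,-0.4,0],[0,0,-0.4,0]]' 1 25
python3 - <<'E'
from h import *
cam('wrist','wrist5')
goto((.447,-.085,.2),14.7)
for n in ['wrist5']:
    P=cloud(load(n)); m=comp(P,(.4,.75,.15,.42,.115,.14),0); print(rect(P[m]),np.median(P[m][:,2]))
E
```

```text
clock: 7.45
tcp_pos: [0.5651, 0.2924, 0.1991]
eef_rot: [0.991, 0.132, 0.004, -0.0]
ft_force: [0.7, -0.6, -0.5]
opening: 0.999
t 7.50 tcp [0.5634 0.2918 0.1958] yaw_y -74.78 tilt [0.0025 0.0001] F [-0.1   0.83 -0.58] open 1.003
  need [-0.8448  1.3321 -0.0181] turn -0.7809
(array([559.6, 290.7]), array([179.9,  66.3]), 15.2) 0.12790972563898054
```

View pics/wrist5.png

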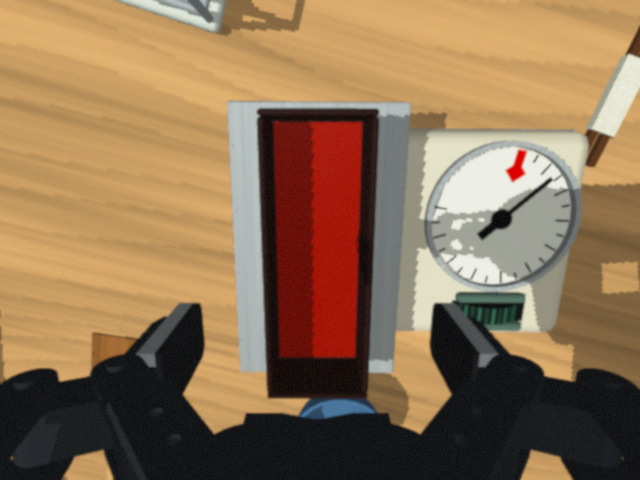

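```bash
python3 -m jog '[[-0.1,0.16,0,-0.09],[-0.23,0.36,0,-0.18],[-0.36,0.56,0,-0.27],[-0.49,0.76,0,-0.36],[-0.62,0.96,0,-0.45],[-0.634,1,0,-0.54],[-0.634,1,0,-0.63],[-0.634,1,0,-0.72],[-0.634,1,0,-0.781]]'
python3 - <<'E'
from h import *
goto((.447,-.085,.12),14.7)
E
```

```text
clock: 8.62
tcp_pos: [0.475, 0.009, 0.1938]
eef_rot: [0.609, 0.793, 0.0, -0.0]
ft_force: [0.7, 0.9, -1.1]
opening: 0.996
t 8.62 tcp [0.475  0.009  0.1938] yaw_y 14.96 tilt [-0.0007  0.0007] F [ 0.69  0.93 -1.08] open 0.996
  need [-0.3345 -0.205   0.295 ] turn 0.0022
```

```bash
python3 -m jog '[[-0.15,-0.1,0.05,0],[-0.3345,-0.205,0.15,0],[-0.3345,-0.205,0.295,0],[-0.3345,-0.205,0.295,0]]' 0.8 25
python3 - <<'E'
from h import *
c=cam('wrist','wrist6')
P=cloud(c); m=comp(P,(.41,.5,-.13,-.04,.044,.056),0); print(rect(P[m]),P[m].mean(0))
goto((.447,-.085,.013),14.7)
E
```

```text
clock: 9.12
tcp_pos: [0.4435, -0.0841, 0.116]
eef_rot: [0.61, 0.793, -0.001, -0.005]
ft_force: [-0.2, 1.3, 0.7]
opening: 0.801
(array([446.5, -84.9]), array([46.4, 46.6]), 7.0) [ 0.44678234 -0.08557088  0.04918424]
t 9.18 tcp [ 0.4453 -0.0844  0.1181] yaw_y 14.93 tilt [-0.0056  0.0029] F [-0.55  0.61  0.38] open 0.799
  need [-0.006   0.008   0.4203] turn 0.002
```

View pics/wrist6.png

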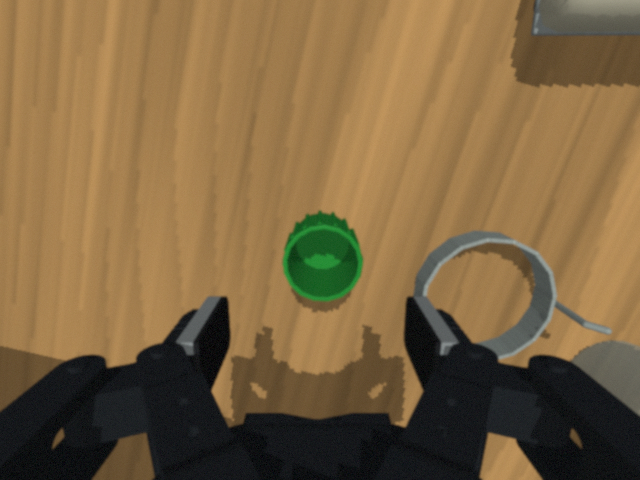

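```bash
python3 -m jog '[[-0.006,0.008,0.15,0],[-0.006,0.008,0.3,0],[-0.006,0.008,0.4,0],[-0.006,0.008,0.42,0],[-0.006,0.008,0.42,0]]' 0.8 25
python3 -m jog '[[0,0,0,0],[0,0,0,0],[0,0,0,0],[0,0,0,0]]' 0 25
python3 -c "
from h import *
goto((.447,-.085,.24),15)"
```

```text
clock: 9.8
tcp_pos: [0.4481, -0.085, 0.0142]
eef_rot: [0.609, 0.793, -0.0, -0.002]
ft_force: [0.3, 0.1, 0.3]
opening: 0.803
clock: 10.3
tcp_pos: [0.4495, -0.0855, 0.0161]
eef_rot: [0.609, 0.793, 0.0, -0.001]
ft_force: [-1.2, 1.4, 5.9]
opening: 0.547
t 10.30 tcp [ 0.4495 -0.0855  0.0161] yaw_y 14.99 tilt [-0.0012  0.0011] F [-1.21  1.37  5.88] open 0.547
  need [ 0.006  -0.0099 -0.8958] turn -0.0001
```

```bash
python3 -m jog '[[0,0,-0.05,0],[0,0,-0.2,0],[0,0,-0.45,0],[0,0,-0.7,0],[0,0,-0.74,0],[0,0,-0.74,0]]'
python3 -c "
from h import *
cam('wrist','wrist7')
goto((.5596,.2907,.2),15)"
```

```text
clock: 11.05
tcp_pos: [0.4498, -0.0858, 0.2019]
eef_rot: [0.609, 0.793, 0.0, 0.0]
ft_force: [-0.8, 0.2, -0.1]
opening: 0.538
t 11.10 tcp [ 0.4489 -0.0854  0.2001] yaw_y 14.98 tilt [-0.0026  0.0018] F [-0.45 -0.74 -0.7 ] open 0.541
  need [1.3389 0.8166 0.0018] turn -0.0001
```

View pics/wrist7.png

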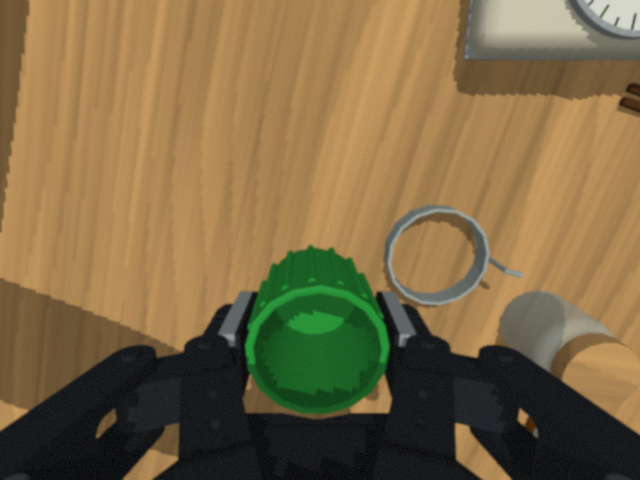

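```bash
python3 -m jog '[[0.1,0.06,0,0],[0.3,0.18,0,0],[0.5,0.3,0,0],[0.71,0.43,0,0],[0.9,0.55,0,0],[1,0.61,0,0]]'
python3 -c "
from h import *
goto((.5596,.2907,.16),15)"
```

```text
clock: 11.85
tcp_pos: [0.5301, 0.1978, 0.1967]
eef_rot: [0.608, 0.794, -0.002, -0.004]
ft_force: [0.1, -0.6, -0.4]
opening: 0.544
t 11.85 tcp [0.5301 0.1978 0.1967] yaw_y 15.12 tilt [-0.0087  0.001 ] F [ 0.12 -0.63 -0.37] open 0.544
  need [0.3275 0.2119 0.146 ] turn 0.001
```

```bash
python3 -m jog '[[0.17,0.11,0,0],[0.29,0.19,0.04,0],[0.3275,0.2119,0.1,0],[0.3275,0.2119,0.146,0],[0.3275,0.2119,0.146,0]]'
python3 -c "
from h import *
cam('wrist','wrist8');cam('side','side8')
goto((.5596,.2907,.1015),15)
im=load('side8')['color'][90:250,140:340]; cv2.imwrite('pics/s8.png',cv2.resize(im,None,fx=4,fy=3.7))
"
```

```text
clock: 12.48
tcp_pos: [0.558, 0.2891, 0.1571]
eef_rot: [0.608, 0.794, -0.005, -0.005]
ft_force: [-0.6, -0.2, -0.2]
opening: 0.548
t 12.57 tcp [0.5595 0.2895 0.1598] yaw_y 15.04 tilt [-0.0093  0.0005] F [ 0.88 -0.04  0.3 ] open 0.545
  need [0.0037 0.0037 0.2332] turn 0.0004
```

View pics/wrist8.png

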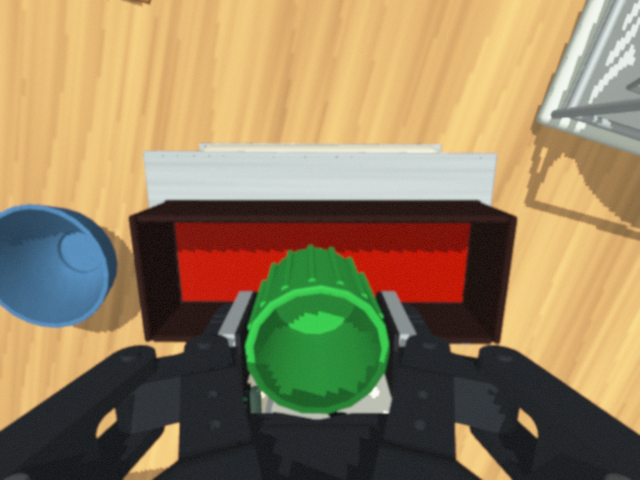

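View pics/s8.png

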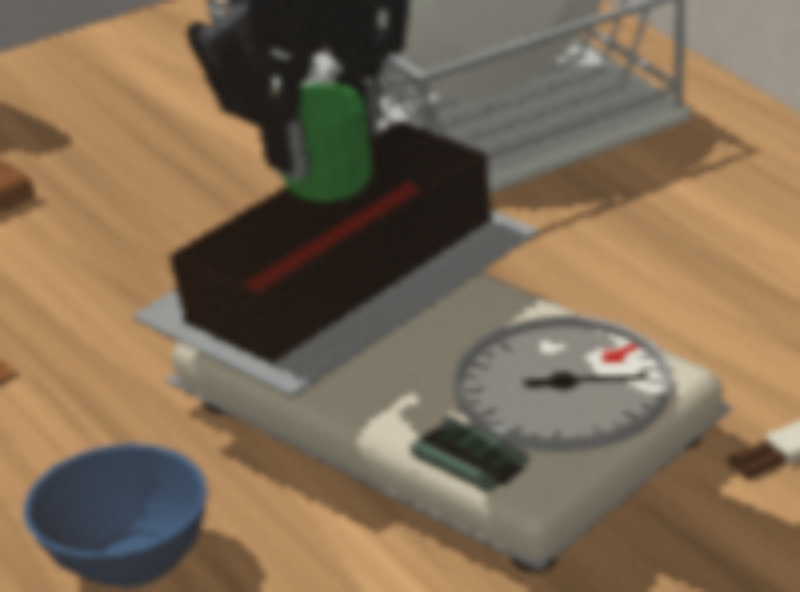

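The cup hangs over the box centre, clear of the walls (cup px 247–388 between side walls 178–468). Lowering.

```bash
python3 -m jog '[[0,0.003,0.06,0],[0,0.003,0.12,0],[0,0.003,0.18,0],[0,0.003,0.215,0],[0,0.003,0.232,0],[0,0.003,0.236,0],[0,0.003,0.236,0]]'
python3 -c "
from h import *
cam('side','side9')
goto((.5596,.2907,.1015),15)
im=load('side9')['color'][90:250,140:340]; cv2.imwrite('pics/s9.png',cv2.resize(im,None,fx=4,fy=3.7))
"
```

```text
clock: 13.45
tcp_pos: [0.5601, 0.29, 0.1013]
eef_rot: [0.608, 0.794, -0.002, -0.004]
ft_force: [-0.4, 0.6, -0.4]
opening: 0.543
t 13.50 tcp [0.5601 0.2899 0.1014] yaw_y 15.05 tilt [-0.0081  0.0009] F [-0.67 -0.19 -0.52] open 0.541
  need [ 0.0034 -0.001  -0.0004] turn 0.0004
```

View pics/s9.png

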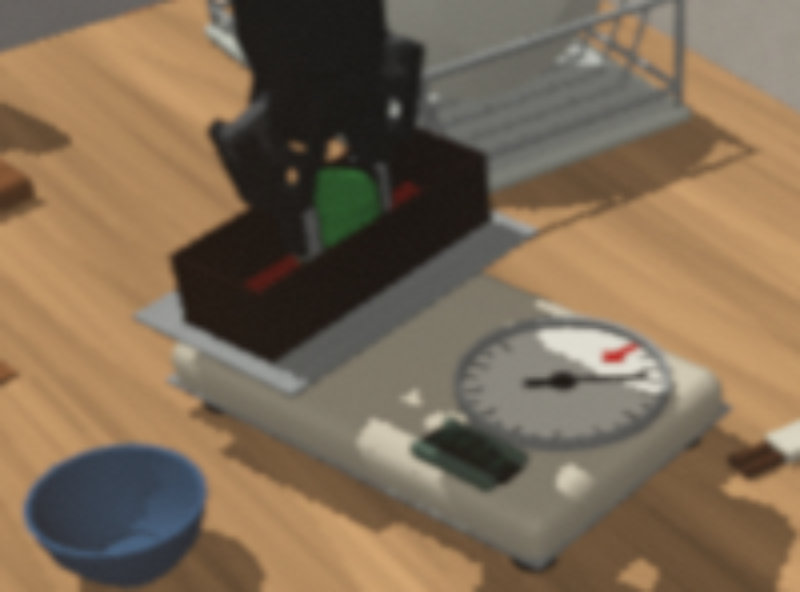

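```bash
python3 -m jog '[[0,0,0.004,0],[0,0,0.008,0],[0,0,0.01,0],[0,0,0.01,0]]'
python3 -c "
from h import *
cam('side','side10')
goto((.5596,.2907,.1015),15)
im=load('side10')['color'][90:250,140:340]; cv2.imwrite('pics/s10.png',cv2.resize(im,None,fx=4,fy=3.7))
"
```

```text
clock: 14.0
tcp_pos: [0.5604, 0.2901, 0.0992]
eef_rot: [0.608, 0.794, -0.002, -0.003]
ft_force: [0.6, 1.2, 1.3]
opening: 0.546
t 14.05 tcp [0.5604 0.2901 0.0992] yaw_y 15.05 tilt [-0.0072  0.0012] F [0.61 0.49 1.28] open 0.546
  need [ 0.0033 -0.0024 -0.009 ] turn 0.0004
```

View pics/s10.png

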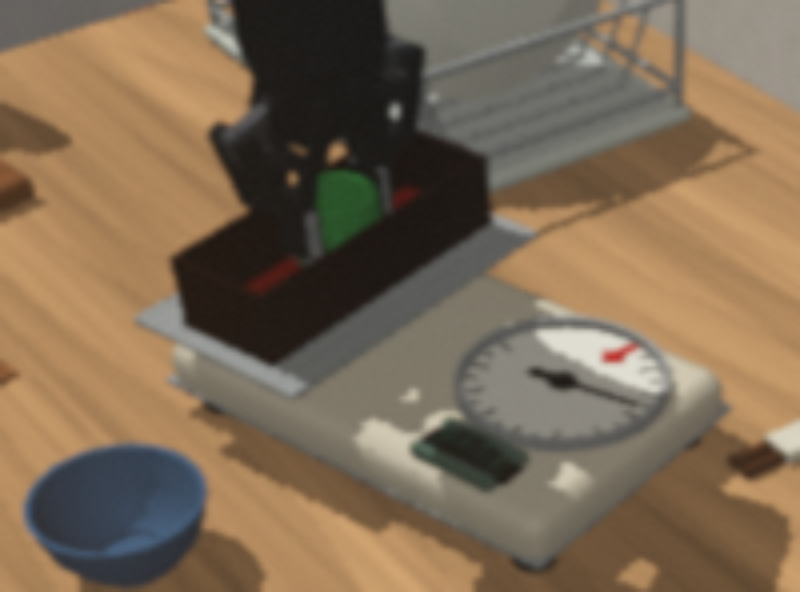

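Pointer moved clockwise to px (645,400): the cup is bearing on the floor. Release, then retreat straight up.

```bash
python3 -m jog '[[0,0,0,0],[0,0,0,0],[0,0,-0.02,0],[0,0,-0.2,0],[0,0,-0.42,0],[0,0,-0.44,0]]' 0.75 25
python3 - <<'E'
from h import *
cam('wrist','wrist11')
goto((.5365,.1375,.16),15)
E
```

```text
clock: 14.8
tcp_pos: [0.5641, 0.2909, 0.2162]
eef_rot: [0.608, 0.794, 0.003, 0.0]
ft_force: [0.0, -1.0, 0.5]
opening: 0.749
t 14.85 tcp [0.563  0.2906 0.2138] yaw_y 15.05 tilt [-0.0002  0.0035] F [0.07 0.05 0.55] open 0.750
  need [-0.5645 -0.2615  0.2129] turn 0.0005
```

View pics/wrist11.png

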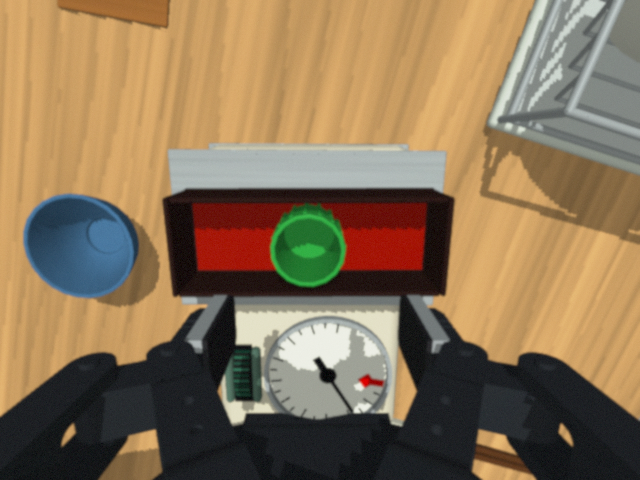

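```bash
python3 -m jog '[[-0.2,-0.1,0,0],[-0.42,-0.2,0,0],[-0.64,-0.25,0,0],[-0.84,-0.2615,0.05,0],[-0.84,-0.2615,0.08,0],[-0.84,-0.2615,0.08,0]]' 0 40
python3 - <<'E'
from h import *
cam('wrist','wrist12')
goto((.5365,.1375,.16),15)
E
```

```text
clock: 15.6
tcp_pos: [0.5531, 0.0711, 0.1908]
eef_rot: [0.609, 0.793, 0.0, -0.003]
ft_force: [-0.4, 0.1, 0.4]
opening: 0.001
t 15.65 tcp [0.5535 0.0717 0.1917] yaw_y 15.09 tilt [-0.0029  0.0041] F [-0.06  0.3  -0.1 ] open -0.002
  need [0.2713 0.0031 0.1279] turn 0.0008
```

View pics/wrist12.png

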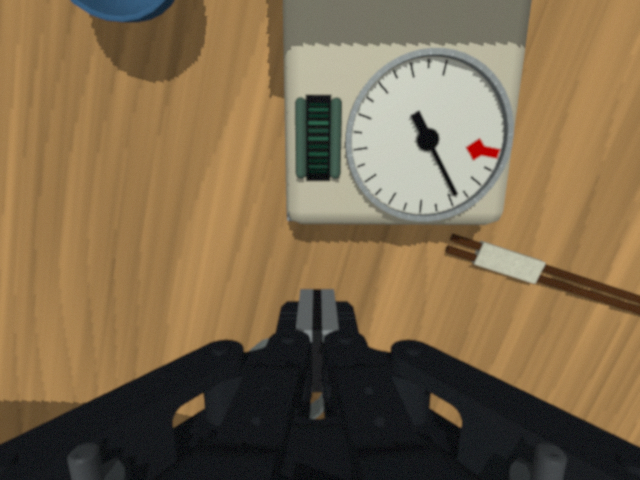

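```bash
cat >> h.py <<'E'
def dial(name,zd=0.054):
    c=load(name); im=c['color']; 
    # predicted centre
    ctr=np.array(DC); u0=proj(c,[*ctr,zd])[0]
    hsv=cv2.cvtColor(im,cv2.COLOR_BGR2HSV); v,u=np.mgrid[0:480,0:640]
    W=world(c,np.c_[u.ravel(),v.ravel()],zd).reshape(480,640,3)
    rel=W[...,:2]-ctr; r=np.hypot(rel[...,0],rel[...,1]); 
    red=((hsv[...,0]<8)|(hsv[...,0]>172))&(hsv[...,1]>150)&(hsv[...,2]>70)&(r<.056)
    blk=(im.max(-1)<60)&(r<.050)
    n,l,st,ce=cv2.connectedComponentsWithStats(blk.astype(np.uint8))
    hub=[i for i in range(1,n) if st[i,4]>40]
    i=max(hub,key=lambda i:st[i,4]); b=l==i
    Q=rel[b]; far=Q[np.hypot(*Q.T)>.015]
    # principal axis direction by PCA of pointer
    mu=Q.mean(0); U,S,Vt=np.linalg.svd(Q-mu); d=Vt[0]
    if d@far[np.argmax(np.hypot(*far.T))]<0: d=-d
    tip=Q[np.hypot(*Q.T)>.030].mean(0)
    # hub: mean of points at within .008
    ra=rel[red].mean(0)
    a=lambda x: np.degrees(np.arctan2(x[1],x[0]))
    print('pointer pca %.2f tip %.2f (n %d, rmax %.3f) mark %.2f n %d'%(a(d),a(tip),len(Q),np.hypot(*Q.T).max(),a(ra),red.sum()))
    print('  pointer-mark deg: pca %.2f tip %.2f'%(a(d)-a(ra),a(tip)-a(ra)))
    return a(d),a(tip),a(ra)
DC=(0.6115,0.1573)
E
python3 - <<'E'
from h import *
c=load('wrist12'); P=cloud(c)
np.set_printoptions(precision=4,suppress=True)
im=c['color']
# bezel circle fit: points z in bezel top
print('hub',world(c,(428,139.5),.054),world(c,(428,139.5)))
g=cv2.cvtColor(im,cv2.COLOR_BGR2GRAY)
# bezel outer extreme pixels
for uv in [(346,138),(515,138),(430,49),(430,223)]: print(uv,world(c,uv,.060)[0][:2])
# wheel/cheek corners
for uv in [(295,139),(341,139),(318,95),(318,181),(306,97),(331,97),(306,180),(331,180)]: print(uv,world(c,uv)[0],world(c,uv,.0575)[0][:2])
m=comp(P,(.48,.58,.08,.18,.059,.066),0); print('whl top',rect(P[m]),P[m].mean(0),P[m].max(0),m.sum())
dial('wrist12')
crop=im[80:200,280:360]; cv2.imwrite('pics/wh.png',cv2.resize(crop,None,fx=5,fy=5,interpolation=cv2.INTER_CUBIC))
E
```

```text
hub [[0.6115 0.1571 0.054 ]] [[0.6112 0.157  0.055 ]]
(346, 138) [0.5546 0.1428]
(515, 138) [0.6676 0.1732]
(430, 49) [0.592  0.2109]
(430, 223) [0.6311 0.1011]
(295, 139) [0.5203 0.1329 0.0543] [0.5205 0.1329]
(341, 139) [0.5521 0.1415 0.0488] [0.5516 0.1413]
(318, 95) [0.5283 0.1656 0.0513] [0.5285 0.165 ]
(318, 181) [0.5439 0.1083 0.0508] [0.5437 0.109 ]
(306, 97) [0.5205 0.1624 0.0494] [0.5209 0.1616]
(331, 97) [0.5374 0.167  0.0489] [0.5374 0.1661]
(306, 180) [0.5351 0.1068 0.0511] [0.5351 0.1074]
(331, 180) [0.553  0.1115 0.0499] [0.5525 0.1121]
whl top (array([535.9, 136.5]), array([13.4, 27.5]), 14.9) [0.5356 0.1371 0.0611] [0.545  0.1512 0.0638] 735
pointer pca -44.17 tip -44.82 (n 667, rmax 0.045) mark 4.18 n 321
  pointer-mark deg: pca -48.35 tip -49.00
```

View pics/wh.png

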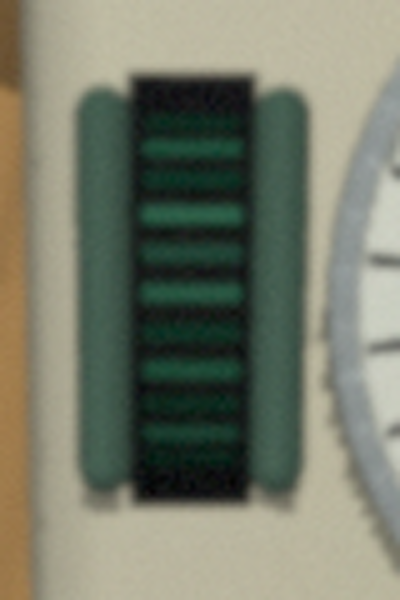

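```bash
python3 -m jog '[[0.1,0,0.1,0],[0.2,0,0.25,0],[0.24,0.003,0.4,0],[0.24,0.003,0.46,0],[0.24,0.003,0.46,0],[0.24,0.003,0.46,0]]'
python3 - <<'E'
from h import *
cam('side','side13');cam('scene','scene13')
goto((.5383,.1294,.062),15)
a=load('side13')['color'][130:250,190:340]; b=load('scene13')['color'][220:340,310:460]
cv2.imwrite('pics/p13.png',cv2.resize(np.hstack([a,b]),None,fx=2.6,fy=2.6,interpolation=cv2.INTER_CUBIC))
E
```

```text
clock: 16.4
tcp_pos: [0.5398, 0.1302, 0.0788]
eef_rot: [0.608, 0.794, 0.002, -0.001]
ft_force: [-1.4, -1.2, 0.5]
opening: -0.003
t 16.50 tcp [0.5398 0.13   0.0789] yaw_y 15.06 tilt [0.0007 0.0043] F [ 0.35 -0.01  0.04] open -0.001
  need [-0.0012 -0.0067  0.0676] turn 0.0006
```

View pics/p13.png

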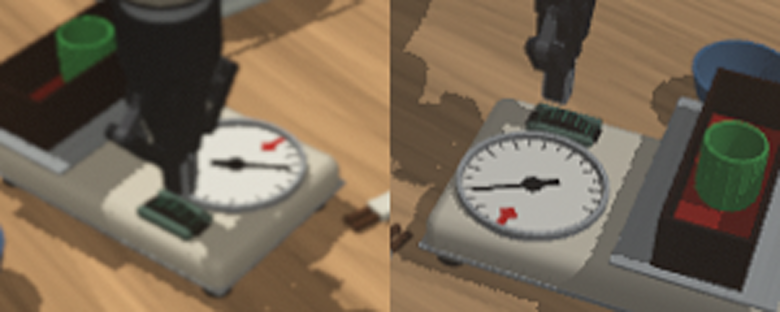

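```bash
python3 -m jog '[[-0.001,-0.007,0.04,0],[-0.001,-0.007,0.06,0],[-0.001,-0.007,0.068,0],[-0.001,-0.007,0.072,0],[-0.001,-0.007,0.072,0]]'
python3 -c "
from h import *
goto((.5383,.1294,.062),15)"
```

```text
clock: 17.12
tcp_pos: [0.5379, 0.1293, 0.0613]
eef_rot: [0.608, 0.794, 0.001, -0.001]
ft_force: [-3.8, -0.6, 4.0]
opening: 0.001
t 17.12 tcp [0.5379 0.1293 0.0613] yaw_y 15.08 tilt [-0.0009  0.0037] F [-3.76 -0.64  4.01] open 0.001
  need [-0.      0.0018 -0.0027] turn 0.0007
```

```bash
python3 -m jog '[[0,0,0.003,0],[0,0,0.003,0]]'
python3 -c "
from h import *
goto((.5383,.1294,.062),15)"
```

```text
clock: 17.38
tcp_pos: [0.5379, 0.1293, 0.0613]
eef_rot: [0.608, 0.794, 0.001, -0.002]
ft_force: [-3.1, -1.7, 5.7]
opening: 0.0
t 17.38 tcp [0.5379 0.1293 0.0613] yaw_y 15.09 tilt [-0.0014  0.0036] F [-3.05 -1.68  5.65] open 0.000
  need [-0.      0.0018 -0.0029] turn 0.0008
```

```bash
python3 -m jog '[[0,0,0.004,0],[0.008,0,0.004,0],[0.016,0,0.004,0],[0.024,0,0.004,0],[0.032,0,0.004,0]]'
python3 -c "
from h import *
cam('side','side14')
goto((.5383,.1294,.062),15)
dial('side13');dial('side14')"
```

```text
clock: 18.0
tcp_pos: [0.536, 0.1365, 0.0614]
eef_rot: [0.608, 0.794, 0.0, -0.001]
ft_force: [-3.1, -2.1, 8.0]
opening: -0.001
t 18.05 tcp [0.5359 0.1367 0.0614] yaw_y 15.13 tilt [-0.0017  0.0024] F [-4.28 -2.11  6.65] open -0.001
  need [-0.0308  0.0016 -0.0026] turn 0.0012
pointer pca -135.18 tip 131.12 (n 80, rmax 0.050) mark 0.66 n 5
  pointer-mark deg: pca -135.84 tip 130.46
pointer pca 33.28 tip 122.85 (n 96, rmax 0.050) mark -14.25 n 9
  pointer-mark deg: pca 47.53 tip 137.10
```

```bash
python3 -m jog '[[0,0,0.0035,0],[0.008,0,0.0035,0],[0.016,0,0.0035,0],[0.024,0,0.0035,0],[0.032,0,0.0035,0],[0.034,0,0.0035,0]]'
python3 -c "
from h import *
goto((.5383,.1294,.062),15)"
python3 -m jog '[[0,0,-0.02,0],[-0.04,0,-0.06,0],[-0.2,0,-0.3,0],[-0.33,0,-0.5,0],[-0.33,0,-0.52,0],[-0.33,0,-0.52,0]]'
python3 -c "
from h import *
cam('wrist','wrist15')
goto((.5383,.1294,.07),15)
dial('wrist15')"
```

```text
clock: 18.8
tcp_pos: [0.5338, 0.1446, 0.0613]
eef_rot: [0.608, 0.794, -0.0, -0.001]
ft_force: [-2.7, -2.5, 5.2]
opening: 0.004
t 18.80 tcp [0.5338 0.1446 0.0613] yaw_y 15.17 tilt [-0.0018  0.0011] F [-2.69 -2.52  5.19] open 0.004
  need [-0.0632  0.0014 -0.0027] turn 0.0015
clock: 19.55
tcp_pos: [0.5562, 0.0642, 0.1923]
eef_rot: [0.608, 0.794, 0.001, -0.0]
ft_force: [-0.3, -0.2, 0.2]
opening: -0.003
t 19.60 tcp [0.5551 0.0648 0.1904] yaw_y 15.15 tilt [-0.0029  0.0015] F [ 0.32  0.56 -0.16] open 0.001
  need [0.266  0.004  0.4822] turn 0.0013
pointer pca -44.07 tip -44.89 (n 659, rmax 0.045) mark -26.62 n 311
  pointer-mark deg: pca -17.44 tip -18.27
```

View pics/wrist15.png

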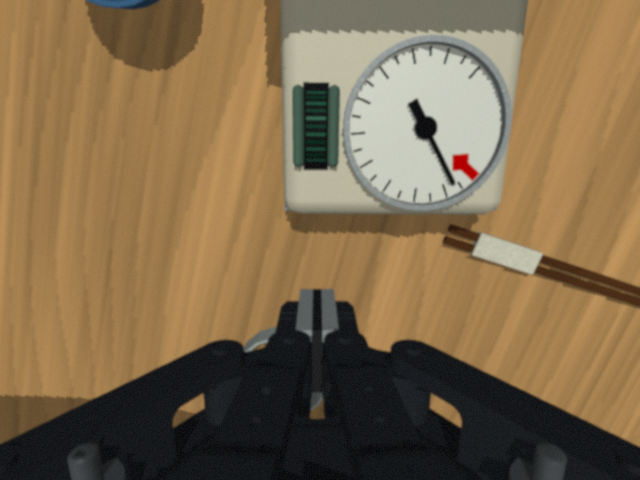

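```bash
cat >> h.py <<'E'
def dial2(name,zd=0.054,zp=None):
    zp=zp or zd
    c=load(name); im=c['color']; v,u=np.mgrid[0:480,0:640]
    W=world(c,np.c_[u.ravel(),v.ravel()],zd).reshape(480,640,3)[...,:2]
    r=np.hypot(*(W-np.array(DC)).transpose(2,0,1))
    g=im.max(-1).astype(float); 
    # darkness weights
    bw=np.clip((150-g)/150,0,1)*(r<.047); bw[bw<.15]=0
    lab=cv2.connectedComponents((bw>0).astype(np.uint8))[1]
    k=lab[np.where((r<.004)&(bw>0))]; k=np.bincount(k).argmax(); bw=bw*(lab==k)
    hubm=(r<.012)&(bw>.0)
    dt=cv2.distanceTransform((bw>.4).astype(np.uint8),cv2.DIST_L2,5); m=dt>dt.max()*.6
    hub=(W[m]*dt[m][:,None]).sum(0)/dt[m].sum()
    rel=W-hub; rr=np.hypot(rel[...,0],rel[...,1])
    arm=(bw>0)&(rr>.018)&(rr<.044)
    wt=bw[arm][:,None]; tipdir=(rel[arm]*wt).sum(0)/wt.sum()
    b,gc,rd=[im[...,i].astype(float) for i in range(3)]
    rw=np.clip((rd-np.maximum(b,gc)-30)/150,0,1)*(r<.056)
    ma=(rel*rw[...,None]).sum((0,1))/rw.sum()
    # axis of the mark by weighted pca
    Q=rel[rw>0]; w=rw[rw>0][:,None]; C=((Q-ma)*w).T@(Q-ma); ev,evec=np.linalg.eigh(C); ax=evec[:,1]; ax=ax if ax@ma>0 else -ax
    a=lambda x: np.degrees(np.arctan2(x[1],x[0]))
    print(name,'hub',np.round(hub,4),'ptr %.2f mark %.2f axis %.2f r %.4f  diff %.2f deg (DC: %.2f)'%(a(tipdir),a(ma),a(ax),np.hypot(*ma),a(tipdir)-a(ma),a(tipdir+hub-DC)-a(ma+hub-DC)))
E
python3 -c "
from h import *
for n in ['wrist12','wrist15','wrist5','wrist3']:
    try: dial2(n)
    except Exception as e: print(n,e)
"
```

```text
wrist12 hub [0.6107 0.1573] ptr -44.15 mark 4.05 axis 4.22 r 0.0400  diff -48.20 deg (DC: -49.64)
wrist15 hub [0.6108 0.1573] ptr -44.23 mark -26.12 axis -25.75 r 0.0401  diff -18.11 deg (DC: -18.97)
wrist5 hub [0.6114 0.1575] ptr -31.94 mark 5.51 axis 4.11 r 0.0406  diff -37.46 deg (DC: -37.40)
wrist3 hub [0.6112 0.1576] ptr 14.44 mark 5.39 axis 7.01 r 0.0410  diff 9.05 deg (DC: 9.52)
```

```bash
python3 -c "
from h import *
goto((.5373,.1323,.0613),15.1)"
```

```text
t 19.60 tcp [0.5551 0.0648 0.1904] yaw_y 15.15 tilt [-0.0029  0.0015] F [ 0.32  0.56 -0.16] open 0.001
  need [0.2782 0.0032 0.517 ] turn 0.0004
```

```bash
python3 -m jog '[[0.1,0,0.1,0],[0.22,0.003,0.25,0],[0.278,0.003,0.4,0],[0.278,0.003,0.48,0],[0.278,0.003,0.482,0],[0.278,0.003,0.482,0]]'
python3 -c "
from h import *
goto((.5373,.1323,.0613),15.1)"
```

```text
clock: 20.35
tcp_pos: [0.537, 0.1325, 0.0698]
eef_rot: [0.608, 0.794, -0.001, -0.002]
ft_force: [0.1, 0.0, -0.5]
opening: 0.0
t 20.35 tcp [0.537  0.1325 0.0698] yaw_y 15.18 tilt [-0.0037  0.0015] F [ 0.06  0.02 -0.52] open 0.000
  need [-0.0013  0.0011  0.0338] turn 0.0007
```

```bash
python3 -m jog '[[0,0.001,0.025,0],[0,0.001,0.033,0],[0,0.001,0.037,0],[0,0.001,0.037,0]]'
python3 -c "
from h import *
goto((.5373,.1323,.0613),15.1)"
```

```text
clock: 20.85
tcp_pos: [0.5375, 0.1325, 0.0614]
eef_rot: [0.608, 0.794, -0.0, -0.002]
ft_force: [-2.7, -1.4, 4.7]
opening: -0.001
t 20.85 tcp [0.5375 0.1325 0.0614] yaw_y 15.17 tilt [-0.0034  0.0014] F [-2.73 -1.45  4.69] open -0.001
  need [-0.0006 -0.001   0.0004] turn 0.0006
```

```bash
python3 -m jog '[[0,0,0.004,0],[0.008,0,0.004,0],[0.016,0,0.004,0],[0.024,0,0.004,0],[0.032,0,0.004,0],[0.039,0,0.004,0],[0.039,0,0.004,0]]'
python3 -c "
from h import *
cam('side','side16')
goto((.5375,.1325,.0613),15.1)"
```

```text
clock: 21.72
tcp_pos: [0.5352, 0.1415, 0.0614]
eef_rot: [0.607, 0.794, -0.001, -0.001]
ft_force: [-2.7, -2.2, 5.9]
opening: 0.002
t 21.77 tcp [0.5352 0.1415 0.0614] yaw_y 15.19 tilt [-0.0033  0.0004] F [-2.24 -2.13  6.17] open 0.001
  need [-0.0373 -0.0004  0.0003] turn 0.0008
```

```bash
python3 -m jog '[[0,0,-0.02,0],[-0.04,0,-0.06,0],[-0.2,0,-0.3,0],[-0.32,0,-0.5,0],[-0.32,0,-0.52,0],[-0.32,0,-0.52,0],[-0.32,0,-0.52,0]]'
python3 -c "
from h import *
cam('wrist','wrist17')
goto((.5365,.1350,.0613),15.1)
dial2('wrist17')
im=load('wrist17')['color'][30:220,335:525]; cv2.imwrite('pics/d17.png',cv2.resize(im,None,fx=3,fy=3,interpolation=cv2.INTER_CUBIC))"
```

```text
clock: 22.65
tcp_pos: [0.5551, 0.0647, 0.1891]
eef_rot: [0.607, 0.795, -0.002, -0.003]
ft_force: [0.1, -0.8, -0.0]
opening: 0.003
t 22.70 tcp [0.555  0.0649 0.1888] yaw_y 15.24 tilt [-0.0076  0.0008] F [-0.23 -0.41  0.38] open -0.001
  need [0.2887 0.0058 0.511 ] turn 0.0012
wrist17 hub [0.6108 0.1573] ptr -44.11 mark -43.55 axis -44.24 r 0.0414  diff -0.56 deg (DC: -1.16)
```

View pics/d17.png

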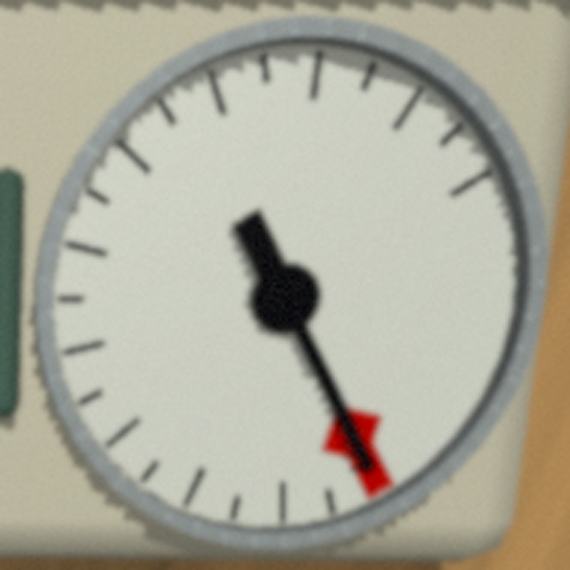

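Run:
```python
from h import *
sc=cam('scene','scene18'); cam('side','side18')
c=load('wrist17')
# sample in polar coords about hub
hub=np.array([.6108,.1573])
for hub in [np.array([.6108,.1573]),np.array([.6115,.1573]),np.array([.6112,.1576])]:
  for r in [.034,.036,.038,.040,.042,.046,.048,.050,.052]:
    th=np.radians(np.linspace(-75,-15,601))
    p=np.c_[hub[0]+r*np.cos(th),hub[1]+r*np.sin(th),np.full(601,.054)]
    uv=proj(c,p).astype(np.float32)
    px=cv2.remap(c['color'],uv[:,:1],uv[:,1:],cv2.INTER_CUBIC)[:,0].astype(float)
    notw=px[:,1]<110   # green low: red or black
    blk=px[:,2]<90
    t=np.degrees(th)
    if notw.any(): print(r,'mark edges %.1f %.1f mid %.2f'%(t[notw].min(),t[notw].max(),(t[notw].min()+t[notw].max())/2), 'ptr %.2f'%t[blk].mean() if blk.any() else '')
  print()
```

```text
0.034 mark edges -52.2 -35.5 mid -43.85 ptr -44.15
0.036 mark edges -54.5 -33.1 mid -43.80 ptr -44.10
0.038 mark edges -53.5 -34.7 mid -44.10 ptr -44.20
0.04 mark edges -49.9 -38.2 mid -44.05 ptr -44.20
0.042 mark edges -48.3 -39.5 mid -43.90 ptr -44.10
0.046 mark edges -47.8 -39.9 mid -43.85 ptr -44.10
0.048 mark edges -47.5 -40.0 mid -43.75 
0.05 mark edges -47.4 -40.2 mid -43.80 
0.052 mark edges -47.1 -40.5 mid -43.80 

0.034 mark edges -53.6 -35.6 mid -44.60 ptr -44.90
0.036 mark edges -55.7 -33.5 mid -44.60 ptr -44.80
0.038 mark edges -53.5 -36.2 mid -44.85 ptr -44.90
0.04 mark edges -50.2 -39.4 mid -44.80 ptr -45.00
0.042 mark edges -48.9 -40.1 mid -44.50 ptr -44.70
0.046 mark edges -48.3 -40.5 mid -44.40 
0.048 mark edges -48.2 -40.6 mid -44.40 
0.05 mark edges -48.0 -40.8 mid -44.40 
0.052 mark edges -47.2 -41.4 mid -44.30 

0.034 mark edges -53.1 -36.1 mid -44.60 ptr -44.95
0.036 mark edges -55.2 -33.8 mid -44.50 ptr -44.85
0.038 mark edges -54.3 -35.6 mid -44.95 ptr -45.00
0.04 mark edges -50.6 -39.0 mid -44.80 ptr -44.95
0.042 mark edges -48.9 -40.2 mid -44.55 ptr -44.80
0.046 mark edges -48.4 -40.5 mid -44.45 ptr -44.75
0.048 mark edges -48.1 -40.6 mid -44.35 
0.05 mark edges -48.0 -40.8 mid -44.40 
0.052 mark edges -47.6 -41.1 mid -44.35
```

Pointer and mark agree to about 0.3°. Final check of the whole scene.

View pics/scene18.png

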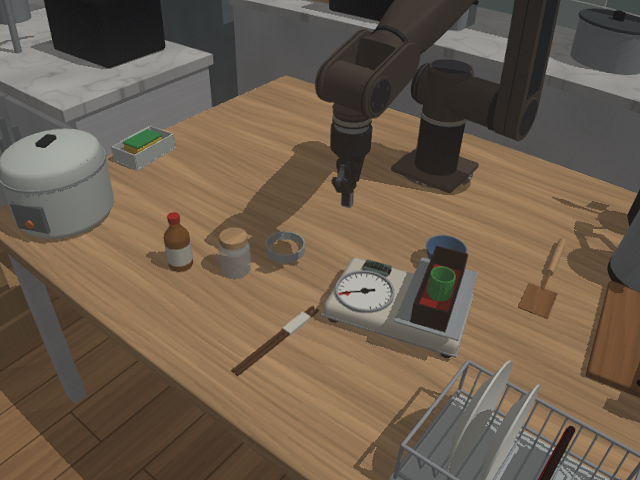

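Run:
```python
from h import *
for n in ['side18','scene18']:
    P=cloud(load(n))
    for nm,b in dict(box=(.4,.75,.15,.42,.112,.130),cup=(.53,.59,.26,.32,.130,.142),ring=(.5,.63,-.16,-.04,.016,.03),jar=(.62,.74,-.2,-.07,.08,.1)).items():
        m=comp(P,b,0); print(n,nm,rect(P[m]),np.round(np.median(P[m],0),4))
a=load('side18')['color'];b=load('side0')['color']
d=cv2.absdiff(a,b).max(-1); cv2.imwrite('pics/side18b.png',a)
```

```text
side18 box (array([560.9, 290.1]), array([183.8,  69.7]), 15.9) [0.5448 0.2782 0.1227]
side18 cup (array([559.7, 289.6]), array([47. , 43.2]), 67.1) [0.559  0.2888 0.134 ]
side18 ring (array([562.8, -91.6]), array([91.5, 89.3]), 41.2) [ 0.5621 -0.092   0.0212]
side18 jar (array([ 684.2, -133.3]), array([60.4, 59.2]), 3.4) [ 0.6788 -0.1367  0.0952]
scene18 box (array([558.9, 291.2]), array([186.8,  65.9]), 15.0) [0.5874 0.2921 0.124 ]
scene18 cup (array([558.2, 290.7]), array([46.8, 45.8]), 8.4) [0.5588 0.2934 0.1339]
scene18 ring (array([562.5, -91.4]), array([93.6, 90. ]), 68.1) [ 0.565  -0.0864  0.0204]
scene18 jar (array([ 684.7, -131.1]), array([58.7, 56.9]), 55.2) [ 0.6889 -0.1268  0.0948]
```

View pics/side18.png

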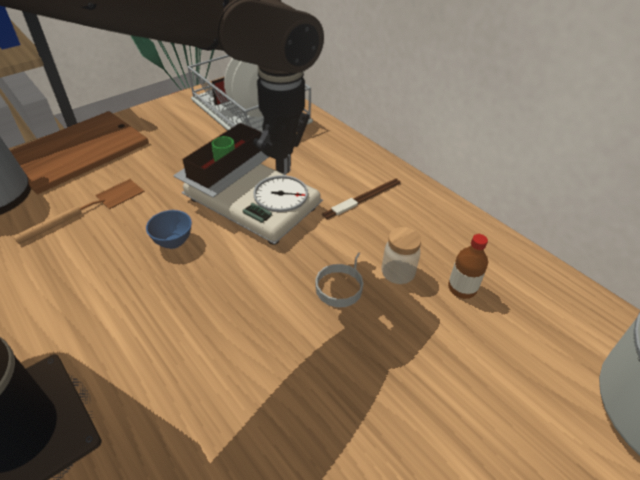

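Both views show the box centred on the pan with the cup upright inside, and the pointer on the red mark. The ring, jar, bottle, bowl and chopsticks are in their old places, and the arm is clear of everything. Handing in.

```bash
python3 -c "
from rig import robot
print(robot.close_job())"
```

```text
the job is handed in; nothing more can be done
None
```

The bento box is standing lengthwise on the middle of the pan with the green cup upright inside it. The tare thumbwheel is rolled so the pointer rests on the red zero mark under that load. I handed the job in at about 23 s of the 67 s allowed.

- **Placing:** my last camera fits put the box within about 2 mm of the pan's centre and roughly in line with it. They put the cup within about 2 mm of the middle of the box. Both readings are close to the 2 mm calibration error.
- **Tare:** I rolled the wheel with the closed fingertips in two passes, and the readings during contact showed 4 to 8 N of press. In the last wrist picture the pointer is about 0.3° past the centre of the mark. My first estimates said 0.6° and 1.2°, but part of the mark is hidden under the pointer, which biases them, so I trust the 0.3° more.
- **Pan:** the force readings while setting things down were about 1 N, so the pan should have stayed well short of its stop. I did not measure the pan's travel directly.
- **Everything else:** the egg ring and jar measured in their starting places to about 1 mm. The bowl, bottle and chopsticks looked unmoved in the pictures, though I did not measure them. The arm was clear of everything at hand-in.

The one disagreement was one box-angle reading of 15.9° from the side camera, against 15.0° from the scene camera and 15.2° from an earlier wrist view. The arm partly blocked that side view.

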